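# Vent a pulsation damper through its charging valve

### The job

The blue-domed pulsation damper beside the filling head is due for service and still holds its gas charge. Unscrew the small knurled lock nut of the valve on its top by a full turn, then press the freed valve pin all the way down and keep it down for a full second to vent the charge. Let the pin spring back up, leave the nut unscrewed, and do not shift the parts lying round about.

Things in the scene. Friction and masses are not known exactly. Their poses are not given: they have to be found in the camera images.
- damper: pulsation damper, bolted upright on the top of the filling machine: round steel foot, riser pipe with a short side outlet, steel bowl, blue dome, 110 across (bolt heads 145 high), steel boss on top 33 across, 178 high. Brass valve on its axis: hexagon 178 to 185 high, stem 12 across to 206, then nut and pin. Origin: centre of the foot's underside, z up along the valve axis; x may point any way
- nut_grip (a point): centre of the brass knurled lock nut: round, 16 across, 10 high, axis vertical, 211.5 above the machine top when tight. A red mark on it stands over one on the stem when tight. It rises 4.5 a turn on the pin's thread and moves up and down with the pin. Clear all round; the boss is 28 below its underside
- pin_tip (a point): top centre of the round steel pin head, 8 across, 232 above the machine top, 15 above the top of the tight nut (11 after one turn); to be pressed straight down
- lock_nut (a joint): turn of the nut, rad: 0 tight, grows anticlockwise seen from above as it unscrews, stops at 6.30 (a full turn). Starts between 0 and 0.4. Friction about 0.06 N m; stays where left. If it is held at one height while turned, the pin goes down instead and springs back when let go
- valve_pin (a joint): downward travel of the pin, m: 0 fully up, 0.004 fully down; its spring pushes up with 2 N at the top, 6 N fully down. The nut goes down with it until it meets the stem, so the pin cannot go down farther than the nut has been unscrewed
- spanner: open-ended steel spanner lying flat, 188 long, 33 wide, 6 thick; leave it alone. Origin: centre of its underside
- ferrule: steel pipe ferrule standing on its flange, 50 across, 30 high; leave it alone. Origin: centre of its underside
- seal_ring: white seal ring lying flat, 43 across, 8 thick; leave it alone. Origin: centre of its underside

How it is judged:
On the way, in this order (a step that is already met when the one before it is completed fails the run):
1. the lock nut is unscrewed by a full turn (at least 5.2 rad) with the pin standing up (value of joint lock_nut above 5.2 rad and value of joint valve_pin below 0.001 m), for 0.1 s.
2. the freed pin is pressed down (at least 3 mm of its 4 mm) and kept down for 0.6 s (value of joint valve_pin above 0.003 m), for 0.6 s.
At the end, for the whole second after the job is handed in: The lock nut is still unscrewed (at least 5.2 rad from tight) and the pin has sprung back up (within 1 mm of its top), after it was pressed at least 3 mm down for 0.6 s with the nut unscrewed; no part lying about has been moved by 3 cm or more (all of step 1); the robot touches nothing.
It fails at once if the spanner is shifted by 3 cm or more (distance of spanner from where it was at the start of the episode above 0.03 m).
It fails at once if the ferrule is shifted by 3 cm or more (distance of ferrule from where it was at the start of the episode above 0.03 m).
It fails at once if the seal ring is shifted by 3 cm or more (distance of seal_ring from where it was at the start of the episode above 0.03 m).
It also fails if it takes over 66 s, if anything falls off the work surface, if the arm or the gripper's body presses on something with over 40 N, if the wrist force passes 120 N, or if a joint passes its speed limit or range.

### The arm

A 7-joint arm with a two-finger parallel gripper is mounted at the origin on a cart in front of the work surface, level with it; the furniture and walls round the work are solid. World frame = base frame: x ahead of the robot, y to its left, z up, the work surface at z = 0. Lengths are in m, angles in rad, forces in N, time in s.
With the tool pointing down it reaches from about 0.425 to 0.875 m from the base axis. Payload 4.7 kg.
Tool frame: the origin (TCP) lies midway between the tips of the shut fingers; the grasp point (between the pads) lies 19 mm behind it (ctrl.grip_point_offset is the distance from the TCP to the grasp point, in m); z points along the fingers, y is the line along which they close (so a half turn about z gives the same grasp; the last joint's range is limited). The gripper opens to 87 mm and grips with 3 to 60 N. Pads are 19 mm wide; open, the fingers measure 117 mm over their backs; the gripper's body (75 mm by 190 mm) begins 51 mm behind the grasp point.
Start: joints at [1.136, 0.321, -0.07, 1.45, 0.023, 1.371, -0.057], TCP at [0.282, -0.586, 0.223] pointing down, gripper open.
Joint ranges: [-2.86, 2.86], [-0.3, 2.09], [-1.38, 1.24], [0.06, 2.45], [-1.56, 4.7], [0.09, 2.05], [-2.69, 2.69]. Speed limits (rad/s): [2.57, 2.57, 3.14, 3.14, 3.14, 3.14, 3.14].

### API

Orientations are given as a rotation vector (axis times angle).
In Python, from bench import ctrl gives the robot as it stands.
- The arm moves only by the tool move_arm, never from a script. Its argument "increments" is text: rows parted by semicolons, each of 7 numbers parted by spaces: the shift along the world's x, y, z in mm, then the turn, a rotation vector about the world's x, y, z in degrees, then the closure in counts, from 0 (fully open) to 255 (shut). A call has exactly 8 rows; each row shifts and turns the commanded pose from where the row before left it; what a row does not reach is not made up. A row lasts 1/12 s, in which the tool goes at most 41.7 mm and 7.16 degrees, less where a joint would pass 70% of its speed; a pose out of reach is approached as far as the arm can. A call with a gripper value outside its range is refused whole. The fingers move at their own pace and stop on an object; "grip_force" is the grip in N (left out, the last holds). Time passes only in rows, so rows that do not move let the fingers close, or fill a call up. It gives the time, the measured TCP pose, the force, the opening and the grip force at its end, in the units of the state.
- ctrl.get_state(): the state, without advancing time (a new reading comes with each control period).
- ctrl.get_image(name): name is "side" or "top"; returns a dict with "frame" (400x640x3 uint8, red, green, blue), "depth" (400x640 float32, m along the optical axis (not along the pixel's ray), 0 where there is no reading), "fx", "fy", "cx", "cy" (pixels), "position" and "orientation" of the camera in the world. Camera axes: x right, y down, z forward; pixel columns grow to the right and rows downward; lengths in m; the calibration is good to about 2 mm. A picture is of the moment at which its call begins.
- ctrl.close_job(): hands the job in; it is judged then, once.
Trained networks look in a picture, given as the dict that the camera call returned (one of the last four; its "shot" number tells which), for a name from the list of things; names that differ only in an ending like _2 or _b are one class to them, and where a whole thing is asked for, a point or a joint stands for the part that bears it (a point fixed in the world has none). Each returns a list of dicts, best first, with "score" (0 to 1); they miss things now and then, are a little off and sometimes report something else, mostly with a low value. They report only what shows in the picture. A call takes as long as a camera call.
- ctrl.find_in(target, picture): "centre" ([x, y, z] in m, in world coordinates, good to about 4 mm: the middle of the surface that is visible of it).
- ctrl.silhouettes(target, picture): "region" (400x640 bool, what is visible of it).
The state is a dict: "time": time; "joint_positions": joint angles; "qd": joint speeds; "joint_torque": joint torques, N m; "position": TCP position; "tool_rot": TCP orientation; "ft_force": force on the tool from outside, world axes, zero at the start; "torque": the same for the moment, N m; "grip_width": opening from 0.0 (shut) to 1.0 (fully open); "grip_force": force on a finger pad.
Only numpy, scipy, OpenCV 4.12 (cv2) and the standard library are available. Lean on these libraries where they do the work, as an engineer would, in place of code of your own. Each camera call takes 0.05 s, during which the arm holds its last target. There are 200 camera calls.

## Working session

There is one attempt and no reset: what is moved stays moved. The work goes in short steps, Python scripts to look and compute and a tool call to move; the robot and the scene stay as the last step left them, time stands still between calls to the robot, and variables do not carry over. Pictures are saved under pics/ and viewed, at most 10 in all, crops included, and the job is handed in when it is done.

Besides the shell and the picture viewer there is one more tool, called after "Emit:" by a JSON object that holds its "method" and its "body". move_arm: Moves the arm, as the interface text tells. Its arguments: {"type":"object","properties":{"increments":{"type":"string"},"grip_force":{"type":"number"}},"required":["increments"]}

```bash
mkdir -p pics; cat > h.py <<'E'
from bench import ctrl
import numpy as np, cv2
from scipy.spatial.transform import Rotation as R
def Rm(p):
    o=np.array(p["orientation"],float)
    return o if o.shape==(3,3) else (R.from_rotvec(o).as_matrix() if o.size==3 else R.from_quat(o).as_matrix())
def proj(p,X):
    c=Rm(p).T@(np.array(X)-p["position"]); return p["fx"]*c[0]/c[2]+p["cx"],p["fy"]*c[1]/c[2]+p["cy"]
def unproj(p,u,v,d=None):
    d=p["depth"][int(v),int(u)] if d is None else d
    return Rm(p)@np.array([(u-p["cx"])/p["fx"]*d,(v-p["cy"])/p["fy"]*d,d])+p["position"]
def save(p,name,crop=None,s=1):
    f=p["frame"][:,:,::-1]
    if crop: f=f[crop[1]:crop[3],crop[0]:crop[2]]
    cv2.imwrite("pics/"+name,cv2.resize(f,None,fx=s,fy=s,interpolation=cv2.INTER_CUBIC))
E
python3 - <<'E'
from h import *
s=ctrl.get_state(); print(s); print(ctrl.grip_point_offset)
for n in("side","top"):
    p=ctrl.get_image(n); save(p,n+"0.png"); print(n,p["position"],p["orientation"],p["fx"],p["cx"],p["cy"])
    for t in("damper","nut_grip","pin_tip","spanner","ferrule","seal_ring"):
        print(t,[(np.round(r["centre"],4).tolist(),round(r["score"],2)) for r in ctrl.find_in(t,p)[:2]])
E
```

```text
{'time': 0.0, 'joint_positions': array([ 1.13611736,  0.3218096 , -0.07006982,  1.45167542,  0.0225943 ,
        1.37077819, -0.05691159]), 'qd': array([ 0.00033007, -0.0006007 , -0.00032556, -0.00011897,  0.00030158,
       -0.00057454, -0.00042684]), 'joint_torque': array([ 1.23950493e-03, -4.91287851e+01, -4.03015343e-01, -3.12522840e+01,
       -6.39176066e-02,  4.36769729e-02,  1.66521213e-04]), 'position': array([ 0.28172373, -0.58516672,  0.22146987]), 'tool_rot': array([-3.06106468e+00, -6.98641812e-01,  8.05405964e-04]), 'ft_force': array([-0.58769447,  0.26350967, -0.04679421]), 'torque': array([-0.02982218,  0.0121275 ,  0.00968032]), 'grip_force': 0.0, 'grip_width': 1.0002899721176872}
0.0187
side [0.19608017 0.6829659  0.74469867] [-0.60573007  2.58635628 -1.21700223] 473.6445875622256 323.68760978981754 200.13902350567625
damper [([0.4163, -0.115, 0.1415], 0.94)]
nut_grip [([0.4168, -0.1184, 0.1401], 0.63), ([0.4165, -0.1227, 0.2137], 0.51)]
pin_tip [([0.4648, 0.2222, 0.0022], 0.6)]
spanner [([0.4651, 0.2238, 0.0062], 0.98)]
ferrule []
seal_ring [([0.4482, 0.1248, 0.0066], 0.7)]
top [0.35415401 0.01645523 1.16080681] [-2.11516139  2.11988788 -0.20687181] 460.08125760952 316.35892179394244 197.67884409862137
damper [([0.414, -0.1206, 0.1598], 0.71)]
nut_grip []
pin_tip []
spanner [([0.452, 0.2198, 0.0074], 0.74), ([0.6371, -0.1388, 0.0077], 0.24)]
ferrule [([0.6379, -0.1421, 0.0115], 0.65)]
seal_ring [([0.4468, 0.1329, 0.006], 0.53)]
```

View pics/side0.png

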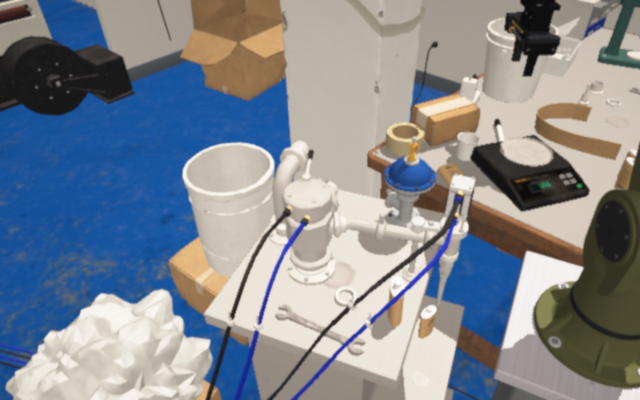

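View pics/top0.png

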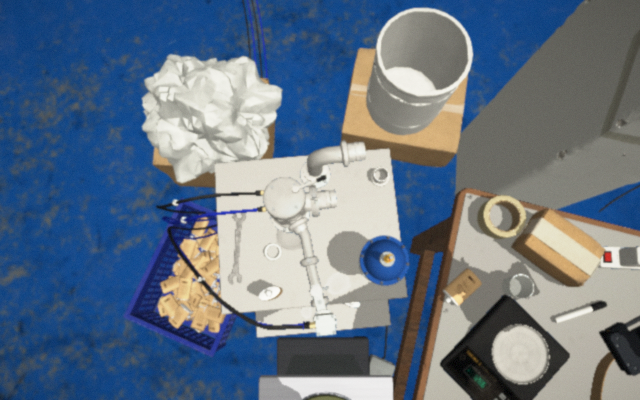

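The side view shows the damper with its blue dome at about (410,178) and the brass valve at (412,150). In the top view the valve is at (387,259), with the filling head to its left at (320,310). Next I'll locate the valve exactly and check the heights around it.

```bash
python3 - <<'E'
from h import *
P={}
for n in("side","top"):
    p=ctrl.get_image(n);P[n]=p
    v,u=np.mgrid[0:400:1,0:640:1]; d=p["depth"]
    c=np.stack([(u-p["cx"])/p["fx"]*d,(v-p["cy"])/p["fy"]*d,d],-1)@Rm(p).T+p["position"]
    ok=(d>0); near=ok&(np.hypot(c[...,0]-.415,c[...,1]+.12)<.05)
    hsv=cv2.cvtColor(p["frame"],cv2.COLOR_RGB2HSV).astype(int)
    blue=near&(hsv[...,0]>100)&(hsv[...,0]<130)&(hsv[...,1]>120)
    print(n,"z max near",c[near][:,2].max())
    for a,b in((.180,.19),(.19,.205),(.205,.22),(.22,.26)):
        m=near&(c[...,2]>a)&(c[...,2]<b)
        if m.any(): print(a,b,m.sum(),np.round(c[m].mean(0),4),np.round(c[m].min(0),4),np.round(c[m].max(0),4))
    m=ok&(c[...,2]>.16)&(c[...,0]<.7)&(c[...,0]>.15)&(np.abs(c[...,1])<.7)&(np.hypot(c[...,0]-.415,c[...,1]+.12)>.06)
    X=c[m]; 
    g=np.round(X[:,:2]/.04).astype(int)
    for k in np.unique(g,axis=0):
        z=X[(g==k).all(1)][:,2]; 
        if len(z)>4: print((k*.04).round(2),len(z),round(float(z.max()),3),end=" | ")
    print()
    # blue dome circle
    ub=np.argwhere(blue); 
    if len(ub): (cc,r)=cv2.minEnclosingCircle(ub[:,::-1].astype(np.float32)); print("dome circ",cc,r)
    print("proj pin",proj(p,[.415,-.12,.232]),proj(p,[.415,-.12,.2115]))
p=P["side"];save(p,"s1.png",(380,110,450,220),5)
cv2.imwrite("pics/m.png",np.hstack([cv2.resize(P["side"]["frame"][115:205,370:460,::-1],(400,400),interpolation=2),cv2.resize(P["top"]["frame"][225:295,350:420,::-1],(400,400),interpolation=2)]))
s=ctrl.get_state();print(R.from_rotvec(s["tool_rot"]).as_matrix().round(3))
E
```

```text
side z max near 0.2324476097217728
0.18 0.19 40 [ 0.4159 -0.1247  0.1844] [ 0.4088 -0.1318  0.1801] [ 0.4253 -0.1193  0.1897]
0.19 0.205 26 [ 0.4164 -0.1253  0.1972] [ 0.4121 -0.1298  0.1903] [ 0.4212 -0.1234  0.2037]
0.205 0.22 53 [ 0.4167 -0.1253  0.2124] [ 0.4086 -0.1325  0.2058] [ 0.4247 -0.1196  0.2196]
0.22 0.26 20 [ 0.4169 -0.1268  0.227 ] [ 0.4136 -0.1341  0.2205] [ 0.4206 -0.1224  0.2324]
[ 0.2  -0.52] 96 0.335 | [ 0.24 -0.56] 362 0.401 | [ 0.24 -0.52] 456 0.392 | [ 0.24 -0.48] 89 0.335 | [ 0.28 -0.64] 58 0.298 | [ 0.28 -0.6 ] 5 0.381 | [ 0.28 -0.56] 268 0.401 | [ 0.28 -0.52] 521 0.393 | [ 0.28 -0.48] 175 0.336 | [0.28 0.  ] 371 0.255 | [0.28 0.04] 498 0.255 | [0.28 0.08] 158 0.246 | [0.28 0.12] 230 0.245 | [0.28 0.16] 201 0.241 | [ 0.32 -0.68] 6 0.335 | [ 0.32 -0.64] 225 0.336 | [ 0.32 -0.6 ] 173 0.38 | [ 0.32 -0.56] 116 0.396 | [0.32 0.  ] 45 0.255 | [0.32 0.04] 92 0.254 | [0.32 0.16] 88 0.235 | [0.32 0.2 ] 330 0.23 | [0.32 0.24] 30 0.211 | [ 0.36 -0.64] 85 0.335 | [0.36 0.24] 172 0.208 | [0.36 0.28] 113 0.193 | [0.4  0.28] 28 0.174 | [0.52 0.04] 37 0.206 | [0.52 0.08] 343
[... 2137 characters left out ...]
.197 | [0.56 0.32] 15 0.171 | [0.6 0. ] 28 0.236 | [0.6  0.08] 82 0.208 | [0.6  0.12] 19 0.206 | [ 0.64 -0.68] 149 0.233 | [ 0.64 -0.64] 323 0.287 | [ 0.64 -0.6 ] 115 0.288 | [ 0.64 -0.08] 162 0.187 | [ 0.64 -0.04] 263 0.193 | [0.64 0.  ] 225 0.18 | [0.64 0.04] 9 0.164 | [ 0.68 -0.64] 17 0.29 | [ 0.68 -0.6 ] 543 0.354 | [ 0.68 -0.56] 1203 0.373 | [ 0.68 -0.08] 88 0.184 | [ 0.68 -0.04] 102 0.193 | [0.68 0.  ] 44 0.177 | 
dome circ (380.3211669921875, 260.7292175292969) 22.983505249023438
proj pin (np.float64(385.1615495997311), np.float64(258.1058056771976)) (np.float64(383.71194198329357), np.float64(258.7686051377984))
[[ 0.901  0.434  0.   ]
 [ 0.434 -0.901 -0.   ]
 [-0.     0.    -1.   ]]
```

View pics/m.png

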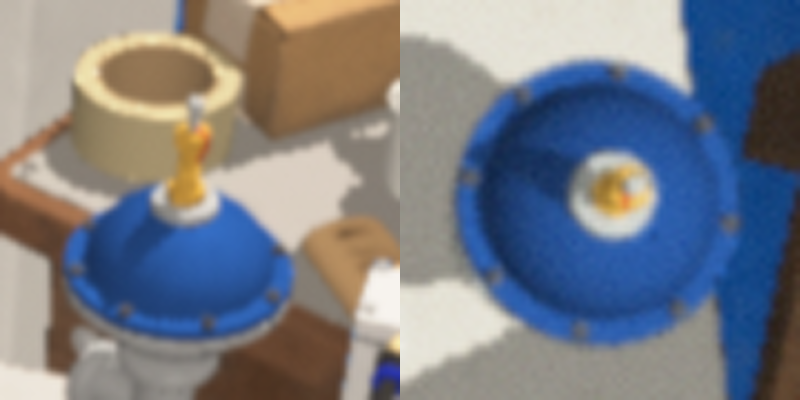

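The side crop shows the nut at about (190,140), with its red mark facing right, and the pin above it at (195,105). In the top crop the valve is at (615,185). Combining both views, the axis is at about (0.417, -0.1305). First I'll move above it, winding the wrist clockwise on the way.

Emit:
{"method": "move_arm", "body": {"increments": "11 38 10 0 0 -5.5 110;11 38 10 0 0 -5.5 110;11 38 10 0 0 -5.5 110;11 38 10 0 0 -5.5 110;11 38 10 0 0 -5.5 110;11 38 10 0 0 -5.5 110;11 38 10 0 0 -5.5 110;11 38 10 0 0 -5.5 110", "grip_force": 20}}

```text
time: 1.47
position: [0.3702, -0.2797, 0.3033]
tool_rot: [3.1, -0.506, 0.001]
ft_force: [1.0, -0.7, 0.3]
grip_width: 0.583
grip_force: 0.0
```

Emit:
{"method": "move_arm", "body": {"increments": "11 38 0 0 0 -5.5 110;11 38 0 0 0 -5.5 110;11 38 0 0 0 -5.5 110;11 38 0 0 0 -5.5 110;0 0 0 0 0 -5.5 110;0 0 0 0 0 -5.5 110;0 0 0 0 0 -5.5 110;0 0 0 0 0 -5.5 110"}}

```text
time: 2.13
position: [0.4141, -0.1293, 0.3028]
tool_rot: [2.685, -1.63, 0.001]
ft_force: [-0.5, -0.8, -0.9]
grip_width: 0.568
grip_force: 0.0
```

```bash
python3 - <<'E'
from h import *
p=ctrl.get_image("side"); s=ctrl.get_state()
print(s["time"],s["position"],s["joint_positions"].round(3),s["grip_width"],s["ft_force"].round(2)); M=R.from_rotvec(s["tool_rot"]).as_matrix();print(M.round(3))
save(p,"a1.png",(330,40,490,210),3)
print("pred",proj(p,s["position"]),proj(p,[.417,-.1305,.232]))
E
```

```text
2.1833 [ 0.41399185 -0.12944395  0.30278996] [ 0.798 -0.171 -0.482  1.801 -0.079  1.493 -2.338] 0.5671258563104331 [0.24 0.15 0.07]
[[ 0.458 -0.889  0.   ]
 [-0.889 -0.458 -0.001]
 [ 0.001  0.    -1.   ]]
pred (np.float64(419.03995224629165), np.float64(105.71314461862455)) (np.float64(414.1054021228555), np.float64(136.59562679833525))
```

View pics/a1.png

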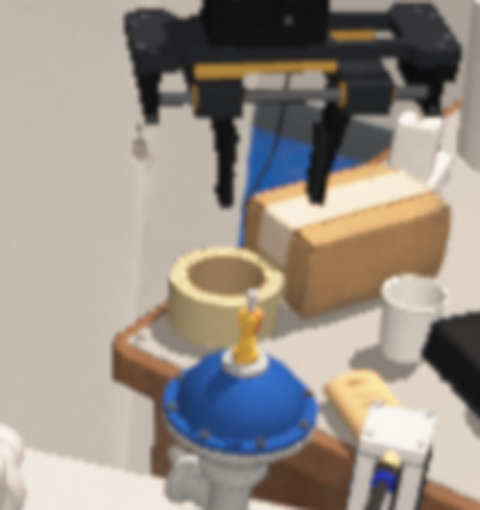

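The fingers at (225,205) and (317,200) in the crop straddle the valve axis, and the pin tip at (252,295) is where I predicted. The wrist is at j7 = -2.34 and winds up anticlockwise. Descending now.

Emit:
{"method": "move_arm", "body": {"increments": "1 0 -16 0 0 0 110;1 0 -16 0 0 0 110;1 -1 -16 0 0 0 110;0 0 -16 0 0 0 110;0 0 -16 0 0 0 110;0 0 -15 0 0 0 110;0 0 -15 0 0 0 110;0 0 0 0 0 0 110"}}

```text
time: 2.85
position: [0.4151, -0.1301, 0.19]
tool_rot: [2.69, -1.622, -0.008]
ft_force: [0.1, -0.1, -1.1]
grip_width: 0.568
grip_force: 0.0
```

```bash
python3 - <<'E'
from h import *
p=ctrl.get_image("side"); q=ctrl.get_image("top"); s=ctrl.get_state()
print(s["time"],s["position"],s["ft_force"].round(2))
a=cv2.resize(p["frame"][115:190,375:450,::-1],(400,400),interpolation=2);b=cv2.resize(q["frame"][220:300,345:425,::-1],(400,400),interpolation=2)
cv2.imwrite("pics/a2.png",np.hstack([a,b]))
print("tcp in crop",[(x-375)*400/75 for x in proj(p,s["position"])][0],(proj(p,s["position"])[1]-115)*400/75)
E
```

```text
2.95 [ 0.41685746 -0.13060105  0.19271827] [-0.82  0.3   0.75]
tcp in crop 199.0761729155932 201.57411252801816
```

View pics/a2.png

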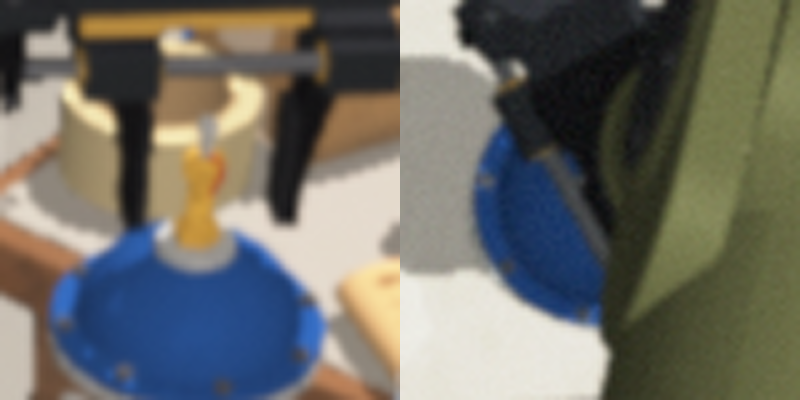

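The fingers at (132,220) and (285,218) straddle the nut at (203,165) at the right height. I'll close gently first and read the side force.

Emit:
{"method": "move_arm", "body": {"increments": "0 0 0 0 0 0 180;0 0 0 0 0 0 195;0 0 0 0 0 0 200;0 0 0 0 0 0 205;0 0 0 0 0 0 215;0 0 0 0 0 0 230;0 0 0 0 0 0 230;0 0 0 0 0 0 230", "grip_force": 6}}

```text
time: 3.62
position: [0.4177, -0.1304, 0.1929]
tool_rot: [-2.688, 1.624, -0.002]
ft_force: [1.8, 0.8, -0.3]
grip_width: 0.177
grip_force: 6.0
```

```bash
python3 - <<'E'
from h import *
s=ctrl.get_state()
M=R.from_rotvec(s["tool_rot"]).as_matrix()
print(s["time"],s["position"],s["ft_force"].round(2),s["torque"].round(3),s["grip_width"]*87,s["grip_force"],(M.T@s["ft_force"]).round(2),M.round(3))
E
```

```text
3.6167 [ 0.41771055 -0.13038589  0.19285159] [ 1.79  0.8  -0.33] [ 0.308 -0.499  0.003] 15.376064440317323 5.999900617171079 [ 0.12 -1.95  0.33] [[ 0.465 -0.885  0.001]
 [-0.885 -0.465  0.   ]
 [ 0.001 -0.001 -1.   ]]
```

The nut is held: width 15.4 mm, side force only 2 N. I'll trim the centring by 1 mm, tighten the grip and start turning with the matching rise.

Emit:
{"method": "move_arm", "body": {"increments": "1 0.4 0 0 0 0 255;0 0 0 0 0 0 255;0 0 0.05 0 0 4 255;0 0 0.05 0 0 4 255;0 0 0.05 0 0 4 255;0 0 0.05 0 0 4 255;0 0 0.05 0 0 4 255;0 0 0.05 0 0 4 255", "grip_force": 20}}

```text
time: 4.28
position: [0.4181, -0.1302, 0.1931]
tool_rot: [-2.97, 1.025, -0.0]
ft_force: [0.5, 0.8, 1.8]
grip_width: 0.168
grip_force: 20.0
```

Emit:
{"method": "move_arm", "body": {"increments": "0 0 0.06 0 0 5 255;0 0 0.06 0 0 5 255;0 0 0.06 0 0 5 255;0 0 0.06 0 0 5 255;0 0 0.06 0 0 5 255;0 0 0.06 0 0 5 255;0 0 0.06 0 0 5 255;0 0 0.06 0 0 5 255"}}

```text
time: 4.95
position: [0.4183, -0.1299, 0.1936]
tool_rot: [-3.141, -0.054, -0.001]
ft_force: [1.8, 2.0, 0.9]
grip_width: 0.17
grip_force: 20.0
```

```bash
python3 - <<'E'
from h import *
s=ctrl.get_state()
M=R.from_rotvec(s["tool_rot"]).as_matrix()
print(s["time"],s["position"],s["ft_force"].round(2),s["torque"].round(3),s["grip_width"]*87,s["grip_force"],(M.T@s["ft_force"]).round(2),M[:,1].round(3),s["joint_positions"].round(3))
p=ctrl.get_image("side");
cv2.imwrite("pics/a3.png",cv2.resize(p["frame"][115:190,375:450,::-1],(600,600),interpolation=2))
E
```

```text
4.95 [ 0.41826168 -0.1298946   0.1935826 ] [1.84 2.04 0.95] [ 0.35  -0.183 -0.045] 14.75364637487718 19.999693650752306 [ 1.91 -1.97 -0.95] [ 0.034 -0.999 -0.   ] [ 0.72  -0.107 -0.445  1.971 -0.049  1.268 -1.245]
```

View pics/a3.png

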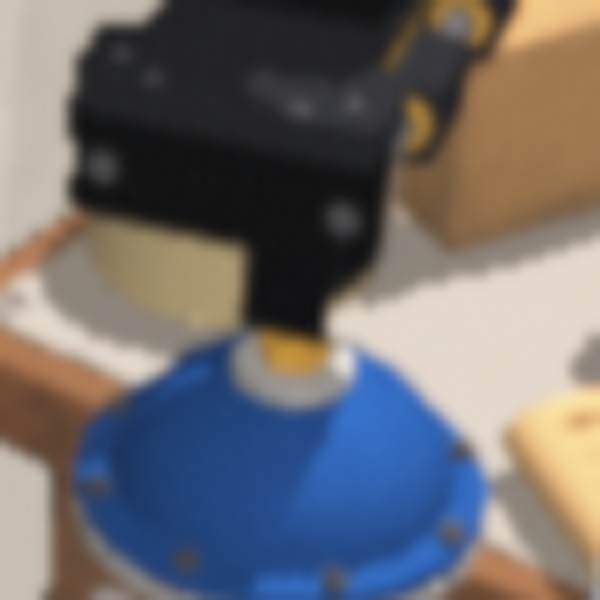

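The finger hides the nut at (290,330). The moment about z is -0.045 N m, which matches the thread friction, and the side forces are about 2 N. Carrying on with the turn.

Emit:
{"method": "move_arm", "body": {"increments": "0.5 0.5 0.08 0 0 6.5 255;0 0 0.08 0 0 6.5 255;0 0 0.08 0 0 6.5 255;0 0 0.08 0 0 6.5 255;0 0 0.08 0 0 6.5 255;0 0 0.08 0 0 6.5 255;0 0 0.08 0 0 6.5 255;0 0 0.08 0 0 6.5 255"}}

```text
time: 5.67
position: [0.4182, -0.1294, 0.1941]
tool_rot: [-2.799, -1.424, 0.001]
ft_force: [0.1, 0.6, 1.6]
grip_width: 0.168
grip_force: 20.0
```

Emit:
{"method": "move_arm", "body": {"increments": "0 0 0.08 0 0 6.5 255;0 0 0.08 0 0 6.5 255;0 0 0.08 0 0 6.5 255;0 0 0.08 0 0 6.5 255;0 0 0.08 0 0 6.5 255;0 0 0.08 0 0 6.5 255;0 0 0.08 0 0 6.5 255;0 0 0.08 0 0 6.5 255"}}

```text
time: 6.33
position: [0.4178, -0.1293, 0.1946]
tool_rot: [-1.891, -2.506, 0.0]
ft_force: [-1.6, 1.8, 2.5]
grip_width: 0.168
grip_force: 20.0
```

```bash
cat > st.py <<'E'
from h import *
s=ctrl.get_state()
M=R.from_rotvec(s["tool_rot"]).as_matrix()
print(s["time"],s["position"],s["ft_force"].round(2),s["torque"].round(3),"w",s["grip_width"]*87,s["grip_force"],(M.T@s["ft_force"]).round(2),"yaw",np.degrees(np.arctan2(M[1,1],M[0,1])).round(1),s["joint_positions"].round(3))
E
python3 st.py
```

```text
6.3333 [ 0.41780698 -0.12933605  0.19455223] [-1.55  1.8   2.53] [ 0.426  0.111 -0.046] w 14.602431510911584 19.999757492914796 [ 2.16 -1.   -2.52] yaw 15.9 [ 0.615 -0.107 -0.348  1.972 -0.039  1.272  0.557]
```

Emit:
{"method": "move_arm", "body": {"increments": "-0.3 0.3 0.2 0 0 6.5 255;0 0 0.2 0 0 6.5 255;0 0 0.08 0 0 6.5 255;0 0 0.08 0 0 6.5 255;0 0 0.08 0 0 6.5 255;0 0 0.08 0 0 6.5 255;0 0 0.08 0 0 6.5 255;0 0 0.08 0 0 6.5 255"}}

```text
time: 7.0
position: [0.4174, -0.1295, 0.1954]
tool_rot: [-0.602, -3.082, 0.0]
ft_force: [-1.3, 0.3, 1.9]
grip_width: 0.168
grip_force: 20.0
```

Emit:
{"method": "move_arm", "body": {"increments": "0 0 0.08 0 0 6.5 255;0 0 0.08 0 0 6.5 255;0 0 0.08 0 0 6.5 255;0 0 0.08 0 0 6.5 255;0 0 0.08 0 0 6.5 255;0 0 0.08 0 0 6 255;0 0 0 0 0 0 255;0 0 0 0 0 0 255"}}

```text
time: 7.67
position: [0.4175, -0.1297, 0.1959]
tool_rot: [0.436, -3.11, -0.0]
ft_force: [-2.2, -0.0, 2.1]
grip_width: 0.17
grip_force: 20.0
```

```bash
python3 st.py
```

```text
7.6667 [ 0.41751677 -0.12973853  0.19588422] [-2.19 -0.02  2.14] [0.092 0.366 0.052] w 14.74703190865232 19.999551102519035 [ 2.12  0.58 -2.13] yaw 106.0 [ 0.525 -0.109 -0.265  1.973 -0.029  1.275  2.12 ]
```

I've turned it 258° with no sign of slip: the rise is 3.0 mm and the friction moment is still there. Now I'll release, wind the wrist back and regrip.

Emit:
{"method": "move_arm", "body": {"increments": "0 0 0 0 0 0 150;0 0 0 0 0 0 140;0 0 0 0 0 0 140;0 0 0 0 0 0 140;0 0 0 0 0 -6 140;0 0 0 0 0 -7 140;0 0 0 0 0 -7 140;0 0 0 0 0 -7 140"}}

```text
time: 8.33
position: [0.4183, -0.1294, 0.1959]
tool_rot: [0.306, 3.126, 0.0]
ft_force: [0.4, -0.7, 0.4]
grip_width: 0.447
grip_force: 0.0
```

Emit:
{"method": "move_arm", "body": {"increments": "0 0 0 0 0 -7 140;0 0 0 0 0 -7 140;0 0 0 0 0 -7 140;0 0 0 0 0 -7 140;0 0 0 0 0 -7 140;0 0 0 0 0 -7 140;0 0 0 0 0 -4 140;0 0 0 0 0 0 140"}}

```text
time: 9.0
position: [0.4183, -0.1294, 0.196]
tool_rot: [1.497, 2.762, 0.0]
ft_force: [0.3, -0.2, -0.0]
grip_width: 0.453
grip_force: 0.0
```

```bash
python3 st.py; python3 - <<'E'
from h import *
p=ctrl.get_image("side");
cv2.imwrite("pics/a4.png",cv2.resize(p["frame"][125:175,385:435,::-1],(600,600),interpolation=2))
E
```

```text
9.0 [ 0.4183218  -0.12943169  0.195969  ] [ 0.33 -0.22 -0.04] [ 0.028 -0.124  0.008] w 39.419933086801194 0.0 [-0.36  0.15  0.04] yaw 33.1 [ 0.598 -0.109 -0.333  1.971 -0.037  1.273  0.855]
```

View pics/a4.png

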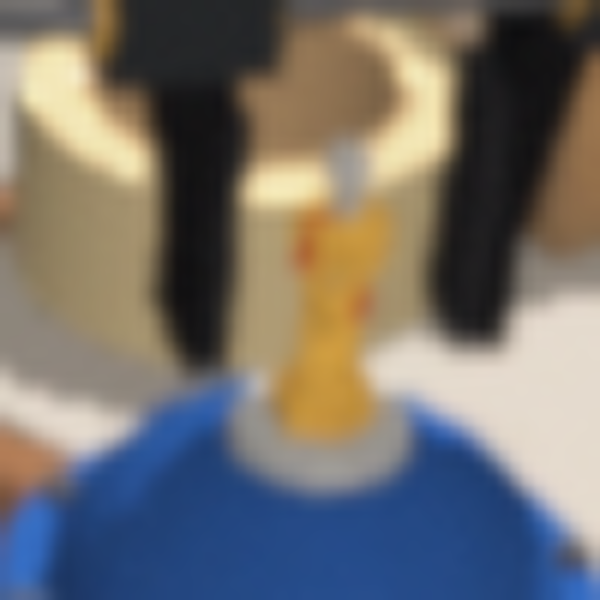

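The nut's red mark is now at the left (305,240) and the stem's is at (362,303). About 100° remains before they line up, which agrees with the 258° I counted. Regripping for the last 78°.

Emit:
{"method": "move_arm", "body": {"increments": "-0.5 -0.3 0 0 0 0 200;0 0 0 0 0 0 230;0 0 0 0 0 0 255;0 0 0 0 0 0 255;0 0 0 0 0 0 255;0 0 0 0 0 0 255;0 0 0.08 0 0 6.5 255;0 0 0.08 0 0 6.5 255"}}

```text
time: 9.72
position: [0.4178, -0.1297, 0.1962]
tool_rot: [1.164, 2.918, 0.0]
ft_force: [0.4, 0.3, -0.1]
grip_width: 0.168
grip_force: 20.0
```

Emit:
{"method": "move_arm", "body": {"increments": "0 0 0.08 0 0 6.5 255;0 0 0.08 0 0 6.5 255;0 0 0.08 0 0 6.5 255;0 0 0.08 0 0 6.5 255;0 0 0.08 0 0 6.5 255;0 0 0.08 0 0 6.5 255;0 0 0.08 0 0 6.5 255;0 0 0.08 0 0 6.5 255"}}

```text
time: 10.38
position: [0.4178, -0.1297, 0.1968]
tool_rot: [-0.234, 3.133, 0.0]
ft_force: [-0.3, -0.3, 0.0]
grip_width: 0.167
grip_force: 20.0
```

Emit:
{"method": "move_arm", "body": {"increments": "0 0 0.08 0 0 6.5 255;0 0 0.08 0 0 6.5 255;0 0 0 0 0 0 255;0 0 0 0 0 0 255;0 0 0 0 0 0 255;0 0 0 0 0 0 255;0 0 0 0 0 0 255;0 0 0 0 0 0 255"}}

```text
time: 11.05
position: [0.4178, -0.1297, 0.197]
tool_rot: [-0.577, 3.088, 0.0]
ft_force: [0.8, 1.0, -0.1]
grip_width: 0.171
grip_force: 20.0
```

```bash
python3 st.py
```

```text
11.05 [ 0.41777004 -0.12967962  0.19699713] [ 0.8   0.96 -0.05] [ 0.253 -0.123 -0.022] w 14.838370278934706 20.00001473352313 [-1.1   0.6   0.05] yaw 111.2 [ 0.52  -0.111 -0.259  1.973 -0.03   1.276  2.211]
```

The grip is centred on the axis to within about 1 N. Now I'll release, rise, shut the fingers and look.

Emit:
{"method": "move_arm", "body": {"increments": "0 0 0 0 0 0 150;0 0 0 0 0 0 140;0 0 0 0 0 0 140;0 0 0 0 0 0 140;0 0 13 0 0 0 140;0 0 20 0 0 0 140;0 0 20 0 0 0 140;0 0 10 0 0 0 140"}}

```text
time: 11.72
position: [0.4185, -0.1301, 0.2622]
tool_rot: [-0.578, 3.085, -0.002]
ft_force: [0.4, -0.8, 0.2]
grip_width: 0.446
grip_force: 0.0
```

Emit:
{"method": "move_arm", "body": {"increments": "0 0 0 0 0 0 255;0 0 0 0 0 0 255;0 0 0 0 0 0 255;0 0 0 0 0 0 255;0 0 0 0 0 0 255;0 0 0 0 0 0 255;0 0 0 0 0 0 255;0 0 0 0 0 0 255"}}

```text
time: 12.38
position: [0.4176, -0.1297, 0.2597]
tool_rot: [0.578, -3.088, -0.0]
ft_force: [0.2, 0.2, 0.4]
grip_width: 0.016
grip_force: 0.0
```

```bash
python3 st.py; python3 - <<'E'
from h import *
p=ctrl.get_image("side");
cv2.imwrite("pics/a5.png",cv2.resize(p["frame"][115:165,385:435,::-1],(600,600),interpolation=2))
E
```

```text
12.3833 [ 0.41761915 -0.12974518  0.25973949] [0.19 0.22 0.36] [ 0.126 -0.116 -0.02 ] w 1.3656107651245817 0.0 [-0.26  0.14 -0.36] yaw 111.2 [ 0.522 -0.144 -0.252  1.876 -0.036  1.406  2.22 ]
```

View pics/a5.png

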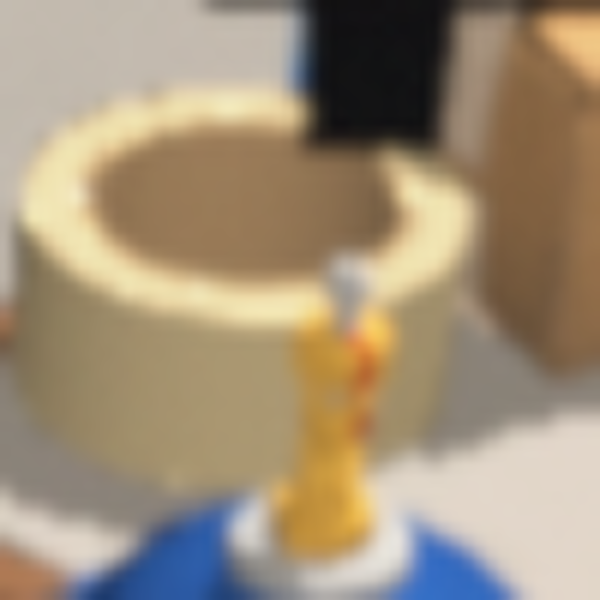

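The nut's mark at (362,360) now stands over the stem's mark at (362,415), so it has made a full turn. The shut fingertips at (370,140) are above the pin at (348,265), and I'm lowering them to it.

Emit:
{"method": "move_arm", "body": {"increments": "0 0 -8 0 0 0 255;0 0 -8 0 0 0 255;0 0 -5 0 0 0 255;0 0 -3 0 0 0 255;0 0 -2 0 0 0 255;0 0 -1 0 0 0 255;0 0 -1 0 0 0 255;0 0 0 0 0 0 255"}}

```text
time: 13.1
position: [0.4176, -0.1297, 0.2322]
tool_rot: [0.578, -3.088, -0.0]
ft_force: [-0.8, -0.2, 0.9]
grip_width: 0.003
grip_force: 0.8
```

Emit:
{"method": "move_arm", "body": {"increments": "0 0 -0.5 0 0 0 255;0 0 -0.5 0 0 0 255;0 0 -0.5 0 0 0 255;0 0 -0.5 0 0 0 255;0 0 0 0 0 0 255;0 0 0 0 0 0 255;0 0 0 0 0 0 255;0 0 0 0 0 0 255"}}

```text
time: 13.77
position: [0.4177, -0.1298, 0.2301]
tool_rot: [-0.578, 3.088, 0.0]
ft_force: [-2.4, 0.8, 4.8]
grip_width: -0.001
grip_force: 2.0
```

```bash
python3 st.py
```

```text
13.7667 [ 0.41772563 -0.12976444  0.23008602] [-2.43  0.81  4.78] [ 0.337  0.377 -0.03 ] w -0.07300973195574281 2.0483944192528725 [ 1.97  1.64 -4.78] yaw 111.2 [ 0.521 -0.131 -0.255  1.923 -0.034  1.345  2.217]
```

In contact at 4.8 N, about 2 mm down. Pressing to the stop and holding.

Emit:
{"method": "move_arm", "body": {"increments": "0 0 -0.5 0 0 0 255;0 0 -0.5 0 0 0 255;0 0 -0.5 0 0 0 255;0 0 -0.5 0 0 0 255;0 0 -0.3 0 0 0 255;0 0 0 0 0 0 255;0 0 0 0 0 0 255;0 0 0 0 0 0 255"}}

```text
time: 14.43
position: [0.4178, -0.1298, 0.2283]
tool_rot: [-0.578, 3.088, -0.0]
ft_force: [-3.6, 2.2, 7.9]
grip_width: 0.003
grip_force: 3.8
```

```bash
python3 st.py
```

```text
14.4333 [ 0.41778556 -0.12977278  0.22828057] [-3.57  2.18  7.95] [0.377 0.653 0.028] w 0.22935115769221803 3.7984904274344444 [ 2.54  3.32 -7.95] yaw 111.2 [ 0.521 -0.13  -0.255  1.926 -0.034  1.341  2.216]
```

Emit:
{"method": "move_arm", "body": {"increments": "0 0 -0.5 0 0 0 255;0 0 -0.5 0 0 0 255;0 0 -0.3 0 0 0 255;0 0 0 0 0 0 255;0 0 0 0 0 0 255;0 0 0 0 0 0 255;0 0 0 0 0 0 255;0 0 0 0 0 0 255"}}

```text
time: 15.1
position: [0.418, -0.1298, 0.2282]
tool_rot: [-0.578, 3.087, -0.001]
ft_force: [-6.3, 0.9, 14.2]
grip_width: 0.003
grip_force: 6.7
```

```bash
python3 st.py
```

```text
15.1 [ 0.41795638 -0.12982527  0.22817778] [-6.32  0.9  14.21] [0.542 1.125 0.008] w 0.23744493750413342 6.69358916580677 [  5.55   3.11 -14.22] yaw 111.2 [ 0.521 -0.13  -0.256  1.927 -0.033  1.34   2.216]
```

It's at the stop: 14 N with no further travel. I'll hold for over a second, then retract straight up.

Emit:
{"method": "move_arm", "body": {"increments": "0 0 0 0 0 0 255;0 0 0 0 0 0 255;0 0 0 0 0 0 255;0 0 0 0 0 0 255;0 0 0 0 0 0 255;0 0 0 0 0 0 255;0 0 0 0 0 0 255;0 0 0 0 0 0 255"}}

```text
time: 15.77
position: [0.4179, -0.1298, 0.2282]
tool_rot: [-0.578, 3.087, -0.001]
ft_force: [-5.6, 1.1, 13.6]
grip_width: 0.008
grip_force: 6.7
```

Emit:
{"method": "move_arm", "body": {"increments": "0 0 0 0 0 0 255;0 0 0 0 0 0 255;0 0 0 0 0 0 255;0 0 0 0 0 0 255;0 0 0 0 0 0 255;0 0 0 0 0 0 255;0 0 0 0 0 0 255;0 0 0 0 0 0 255"}}

```text
time: 16.43
position: [0.4179, -0.1298, 0.2282]
tool_rot: [-0.578, 3.087, -0.001]
ft_force: [-5.8, 2.1, 13.0]
grip_width: 0.009
grip_force: 6.7
```

Emit:
{"method": "move_arm", "body": {"increments": "0 0 2 0 0 0 255;0 0 3 0 0 0 255;0 0 5 0 0 0 255;0 0 10 0 0 0 255;0 0 15 0 0 0 255;0 0 15 0 0 0 255;0 0 10 0 0 0 255;0 0 0 0 0 0 255"}}

```text
time: 17.1
position: [0.4191, -0.1301, 0.2888]
tool_rot: [-0.578, 3.084, -0.003]
ft_force: [0.2, 0.4, 0.1]
grip_width: 0.003
grip_force: 0.0
```

Emit:
{"method": "move_arm", "body": {"increments": "0 0 0 0 0 0 255;0 0 0 0 0 0 255;0 0 0 0 0 0 255;0 0 0 0 0 0 255;0 0 0 0 0 0 255;0 0 0 0 0 0 255;0 0 0 0 0 0 255;0 0 0 0 0 0 255"}}

```text
time: 17.77
position: [0.4177, -0.1298, 0.2863]
tool_rot: [0.578, -3.088, -0.0]
ft_force: [1.1, 0.6, -0.6]
grip_width: 0.005
grip_force: 0.0
```

```bash
python3 st.py; python3 - <<'E'
from h import *
p=ctrl.get_image("side");
a=cv2.resize(p["frame"][115:165,385:435,::-1],(400,400),interpolation=2);b=cv2.resize(p["frame"][255:365,265:375,::-1],(400,400),interpolation=2)
cv2.imwrite("pics/a6.png",np.hstack([a,b]))
E
```

```text
17.7667 [ 0.41767829 -0.12976173  0.28630164] [ 1.11  0.59 -0.62] [ 0.076 -0.107  0.021] w 0.4110547413654058 0.0 [-1.25  0.14  0.62] yaw 111.2 [ 0.523 -0.152 -0.249  1.83  -0.038  1.459  2.222]
```

View pics/a6.png

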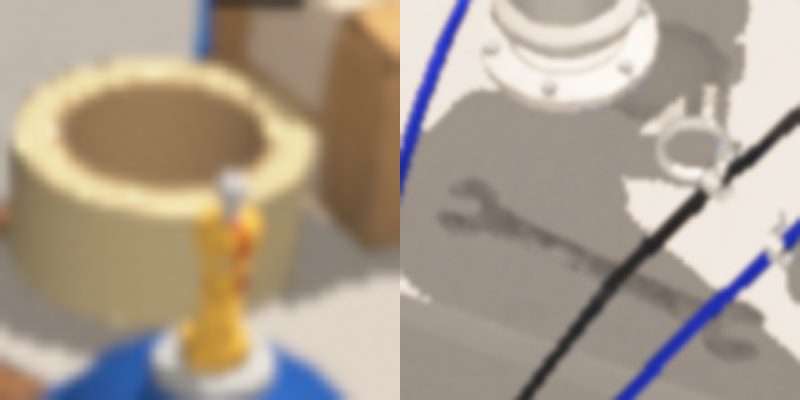

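The pin is back up at (232,182) and the nut's mark at (240,240) is still one turn out. The spanner and seal ring haven't moved, and the arm is clear. Handing in.

```bash
python3 -c "
from bench import ctrl
print(ctrl.close_job())"
```

```text
the job is handed in; nothing more can be done
None
```

I unscrewed the lock nut about a full turn, pressed the valve pin to its stop for over a second and let it spring back up; the job was handed in at about 18 s, with no verdict shown, and the arm touched none of the loose parts.

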